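Pack a two-layer stationery gift box

TASK

Pack the wooden gift box in layers: first stand the green stapler on its base on the notebook in the bottom of the box, then push the box's sliding shelf fully in over it until its lip closes against the end of the box, and only then set the block of sticky notes flat on the shelf, inside the rim. Set the things down, do not drop them, and leave everything else on the counter where it is.

Things in the scene. Friction and masses are not known exactly. Their poses are not given: they have to be found in the camera images.
- gift_box: Open-topped brown wooden box, fixed to the counter. Outside 134 (x) x 208 (y) x 91 mm high, inside 116 x 190 mm, walls 9 mm. Origin: centre of its underside, on the counter; x across the box, y along it towards the end with the slot for the shelf, z up.
- bottom_layer (a point): Middle of the box's bottom layer, 18 mm above the counter, axes as the box: the height of the top of a loose coral notebook (104 x 148 x 12 mm) that already lies flat on the box floor. From here to the underside of the shelf are 52 mm. The shelf's runners, 6 mm high, stand 4 mm out from both long walls, directly under the shelf.
- top_layer (a point): Middle of the top layer, on the box's centre line at the height of the shelf's top face, 75 mm above the counter, axes as the box (fixed to the box, not to the shelf). 16 mm of rim stands above the shelf all round.
- shelf (a joint): How far the shelf (5 mm thick pale plywood plate) is pulled out along the box's +y, in m: 0 = fully in, lip against the end wall; at most 0.165. Pulled out by q, it leaves the bottom layer open from above from y = -0.095 (inner face of the closed end) to -0.095 + q in the box frame. It starts 0.15 to 0.165 out, slides with about 1.5 N of friction and stays where it is left.
- shelf_lip (a point): Middle of the outer face of the shelf's lip, 67 mm above the counter, axes as the box. The lip is an upright dark board 134 mm wide (along x) and 9 mm thick, from 55 to 91 mm above the counter, with a 44 mm wide finger notch in the middle of its top (there it ends at 79 mm). Its outer face looks along the box's +y; pushed along -y, the shelf slides in.
- stapler_mid (a point): Centre of the dark green desk stapler, half-way up (23 mm above its base). It is 124 mm long (along this point's x), 28 mm wide (y) and 46 mm high (z up); 0.16 kg. It stands on its base on the counter and does not open.
- stapler: The same stapler; origin at the centre of its underside, 23 mm under stapler_mid. Its axes are turned about z by -0.436 rad from the stapler's length.
- note_block_mid (a point): Centre of the block of sticky notes in green, pink and yellow layers, 61 x 61 x 38 mm, half-way up (19 mm above its underside); x and y axes parallel to its sides, z up; 0.08 kg.
- note_block: The same block; origin at the centre of its underside, axes as note_block_mid.
- tape_dispenser: Bystander, to be left alone: the coral tape dispenser, about 122 x 50 x 76 mm. Origin: centre of its underside.
- ink_tin: Bystander, to be left alone: the round dark blue ink tin, 70 mm across, 18 mm high. Origin: centre of its underside.
- washi_roll: Bystander, to be left alone: the blue roll of paper tape, 46 mm across, 15 mm high. Origin: centre of its underside.
- scissors: Bystander, to be left alone: the paper scissors with orange handles, 167 mm long, lying flat. Origin: centre of its underside.
- phone: Bystander, to be left alone: the black phone, about 150 x 75 x 9 mm, lying flat. Origin: centre of its underside.
- gel_pen: Bystander, to be left alone: the blue and white gel pen, 148 mm long, 9 mm thick, lying at the counter's front edge. Origin: centre of its underside.
Things that resemble listed ones, but are neither listed nor needed, are in the scene too. There is more than one size of the note_block; the job needs the middle-sized.

How it is judged:
On the way, in this order (a step that is already met when the one before it is completed fails the run):
1. the stapler stands on its base on the notebook in the bottom layer, let go and at rest (x of stapler_mid in the frame of gift_box between -0.05 and 0.05 m and y of stapler_mid in the frame of gift_box between -0.05 and 0.05 m and z of stapler_mid in the frame of gift_box between 0.034 and 0.048 m and angle between stapler_mid's own z axis and vertical below 0.15 rad and linear speed of stapler below 0.02 m/s and contact force between the fingers and stapler below 0.1 N), for 0.2 s.
2. the shelf is fully in over the stapler, with the sticky notes not yet in the box (x of stapler_mid in the frame of gift_box between -0.05 and 0.05 m and y of stapler_mid in the frame of gift_box between -0.05 and 0.05 m and z of stapler_mid in the frame of gift_box between 0.034 and 0.048 m and angle between stapler_mid's own z axis and vertical below 0.15 rad and value of joint shelf below 0.004 m and horizontal distance between note_block_mid and gift_box above 0.1 m), for 0.2 s.
At the end, for the whole second after the job is handed in: The stapler stands on its base (within 0.15 rad of upright) on the notebook in the bottom layer, the shelf is in to within 4 mm, and the block of sticky notes lies flat (within 0.12 rad) on the shelf inside the rim (its centre 88 to 100 mm above the counter), let go and at rest (all of step 1 and value of joint shelf below 0.004 m and x of note_block_mid in the frame of gift_box between -0.04 and 0.04 m and y of note_block_mid in the frame of gift_box between -0.075 and 0.075 m and z of note_block_mid in the frame of gift_box between 0.088 and 0.1 m and angle between note_block_mid's own z axis and vertical below 0.12 rad and linear speed of note_block below 0.02 m/s and contact force between the fingers and note_block below 0.1 N); the robot touches nothing.
It fails at once if the stapler or the block of sticky notes was dropped or thrown (moving faster than 0.75 m/s while not held: a fall of about 3 cm) ((linear speed of stapler above 0.75 m/s and contact force between the fingers and stapler below 0.05 N) or (linear speed of note_block above 0.75 m/s and contact force between the fingers and note_block below 0.05 N)).
It fails at once if another thing on the counter was moved by more than 2 cm (distance of any of tape_dispenser, ink_tin, washi_roll, scissors, phone, gel_pen from where it was at the start of the episode above 0.02 m).
It also fails if it takes over 70 s, if anything falls off the work surface, if the arm or the gripper's body presses on something with over 40 N, if the wrist force passes 120 N, or if a joint passes its speed limit or range.

ROBOT

A 6-joint arm with a two-finger parallel gripper is mounted at the origin on a cart in front of the work surface, level with it; the furniture and walls round the work are solid. World frame = base frame: x ahead of the robot, y to its left, z up, the work surface at z = 0. Lengths are in m, angles in rad, forces in N, time in s.
With the tool pointing down it reaches from about 0.4 to 0.825 m from the base axis. Payload 7 kg.
Tool frame: the origin (TCP) lies at the very end of the fingers, on their centre line; the grasp point (between the pads) lies 19 mm behind it; z points along the fingers, y is the direction in which the jaws open and shut (so a half turn about z gives the same grasp; the last joint's range is limited). The gripper opens to 88 mm and grips with 3 to 60 N. Pads are 19 mm wide; open, the fingers measure 130 mm over their backs; the gripper's body (78 mm by 193 mm) begins 47 mm behind the grasp point.
Start: joints at [-1.061, 0.359, 0.012, 0, -1.224, -0.288], TCP at [0.148, -0.658, 0.205] pointing down, gripper open.
Joint ranges: [-3.07, 3.07], [-1.43, 2.12], [-1.02, 1.25], [-3.03, 1.67], [-3.05, -0], [-3.03, 3.03]. Speed limits (rad/s): [2.39, 2.39, 3.01, 3.14, 3.14, 3.14].

INTERFACE

Orientations are given as [roll, pitch, yaw] about the fixed x, y, z axes, in that order (R = Rz(yaw) Ry(pitch) Rx(roll)).
In Python, from station import arm, eyes, job, outline_of gives the robot as it stands.
- The arm moves only by the tool apply_moves, never from a script. Its argument "moves" is a list of rows, each a list of 5 numbers: the opening, from -1 (shut) to 1 (fully open), then the shift along the tool's x, y, z in m, then the turn about the tool's z in rad. A call has 1 to 12 rows; each row shifts and turns the commanded pose from where the row before left it, along the tool's axes as they then stand; what a row does not reach is not made up. A row lasts 1/12 s, in which the tool goes at most 41.7 mm and 7.16 degrees, less where a joint would pass 70% of its speed; a pose out of reach is approached as far as the arm can. A call with a gripper value outside its range is refused whole. The fingers move at their own pace and stop on an object; "newtons" is the grip in N (left out, the last holds). Time passes only in rows, so rows that do not move let the fingers close. It gives the time, the measured TCP pose, the force and the opening at its end, in the units of the state.
- arm.get_state(): the state, without advancing time (a new reading comes with each control period).
- eyes.grab_frame(name): name is "side" or "top" or "wrist"; returns a dict with "color" (420x560x3 uint8, red, green, blue), "z_map" (420x560 float32, m along the optical axis (not along the pixel's ray), 0 where there is no reading), "camera_matrix" (3x3 intrinsics, pixels), "extrinsics" (4x4, takes a point from camera to world coordinates). Camera axes: x right, y up, looking along -z (the intrinsics and any distortion apply to the point x, -y, -z); pixel columns grow to the right and rows downward; lengths in m; the calibration is good to about 2 mm. A picture is of the moment at which its call begins.
- job.job_done(): hands the job in, once; it reports no verdict.
Trained networks look in a picture, given as the dict that the camera call returned (one of the last four; its "shot" number tells which), for a name from the list of things; names that differ only in an ending like _2 or _b are one class to them, and where a whole thing is asked for, a point or a joint stands for the part that bears it (a point fixed in the world has none). Each returns a list of dicts, best first, with "score" (0 to 1); they miss things now and then, are a little off and sometimes report something else, mostly with a low value. They report only what shows in the picture. A call takes as long as a camera call. They do not tell look-alikes from the thing itself.
- outline_of(label, picture): "region" (420x560 bool, what is visible of it) and "extent" ([left, top, right, bottom] in pixels, round what is visible of it).
The state is a dict: "t": time; "q": joint angles; "qd": joint speeds; "joint_efforts": joint torques, N m; "eef_pos": TCP position; "ee_rot": TCP orientation; "force": force on the tool from outside, world axes, zero at the start; "moment": the same for the moment, N m; "width": finger opening in m.
Only numpy, scipy, OpenCV 4.12 (cv2) and the standard library are available. Lean on these libraries where they do the work, as an engineer would, in place of code of your own. Each camera call takes 0.05 s, during which the arm holds its last target.

## Working session

There is one attempt and no reset: what is moved stays moved. The work goes in short steps, Python scripts to look and compute and a tool call to move; the robot and the scene stay as the last step left them, time stands still between calls to the robot, and variables do not carry over. Pictures are saved under pics/ and viewed, and the job is handed in when it is done.

Besides the shell and the picture viewer there is one more tool, called after "Emit:" as a command line: name --pt "numbers of a row" for each row, then --argument value for the rest. apply_moves: Moves the arm, as the interface text tells. Its arguments: {"type":"object","properties":{"moves":{"type":"array","items":{"type":"array","items":{"type":"number"}}},"newtons":{"type":"number"}},"required":["moves"]}

```bash
ls; mkdir -p pics; cat > h.py <<'E'
import numpy as np, cv2, pickle
from station import arm, eyes, job, outline_of
def shot(n,fn=None,scale=1.4):
    f=eyes.grab_frame(n)
    if fn: cv2.imwrite('pics/'+fn,cv2.resize(f['color'][:,:,::-1],None,fx=scale,fy=scale))
    return f
def world(f):
    K=np.array(f['camera_matrix']);T=np.array(f['extrinsics']);z=f['z_map']
    v,u=np.mgrid[:z.shape[0],:z.shape[1]]
    P=np.stack([(u-K[0,2])/K[0,0]*z,-(v-K[1,2])/K[1,1]*z,-z],-1)
    W=P@T[:3,:3].T+T[:3,3]; W[z<=0]=np.nan
    return W
E
python3 - <<'E'
from h import *
print(arm.get_state())
a=shot('top','top0.png');b=shot('side','side0.png')
print(a.keys(), a['camera_matrix'],a['extrinsics'])
pickle.dump((a,b),open('f0.pkl','wb'))
for n in ['gift_box','shelf','stapler','note_block','tape_dispenser','ink_tin','washi_roll','scissors','phone','gel_pen']:
    for f,nm in((a,'top'),(b,'side')):
        W=world(f)
        for o in outline_of(n,f):
            r=o['region'];p=W[r];
            print(n,nm,round(o['score'],2),o['extent'],np.nanmedian(p,0).round(3),np.nanpercentile(p[:,2],98).round(3))
E
```

```text
pics
{'t': 0.0, 'q': array([-1.06092051e+00,  3.59381387e-01,  1.10527354e-02, -3.51245904e-04,
       -1.22410787e+00, -2.88151607e-01]), 'qd': array([ 0.00011501,  0.00045633,  0.00236337,  0.00025206, -0.00143471,
       -0.00024728]), 'joint_efforts': array([ 1.82652529e-03, -5.82714450e+01,  2.93057764e+01,  6.99691281e+00,
        6.99841767e-03, -1.70477283e-04]), 'eef_pos': array([ 0.14832585, -0.65795564,  0.20442342]), 'ee_rot': array([ 3.13992624e+00, -1.49577250e-04, -2.91998794e+00]), 'force': array([0.65692892, 0.63370875, 0.46836124]), 'moment': array([-0.00219926, -0.03899049,  0.04770949]), 'width': 0.08782732479005508}
dict_keys(['color', 'z_map', 'camera_matrix', 'extrinsics', 'shot']) [[539.73784045   0.         280.7340443 ]
 [  0.         539.73784045 204.50126036]
 [  0.           0.           1.        ]] [[ 2.42906415e-02  9.82131726e-01 -1.86620569e-01  1.75687641e-01]
 [-9.99703790e-01  2.41465954e-02 -3.04526420e-03 -5.73014453e-02]
 [ 1.51540078e-03  1.86639261e-01  9.82427346e-01  2.00768375e+00]
 [ 0.00000000e+00  0.00000000e+00  0.00000000e+00  1.00000
[... 1423 characters left out ...]
8, 270.9] [ 0.604 -0.3    0.043] 0.052
scissors top 0.61 [402.5, 181.7, 422.9, 214.2] [ 0.582 -0.542  0.021] 0.08
scissors top 0.6 [204.5, 161.2, 240.4, 186.0] [0.679 0.19  0.009] 0.021
scissors side 0.71 [299.7, 154.5, 370.8, 195.2] [0.446 0.163 0.076] 0.091
scissors side 0.31 [232.2, 191.4, 249.9, 193.4] [ 0.371 -0.153  0.007] 0.014
phone top 0.93 [144.5, 222.3, 176.5, 262.2] [0.401 0.394 0.01 ] 0.021
phone side 0.64 [369.4, 152.3, 414.6, 184.3] [0.406 0.393 0.009] 0.015
gel_pen top 0.49 [280.7, 253.8, 283.7, 255.8] [ 0.365 -0.062  0.011] 0.013
gel_pen top 0.49 [404.8, 179.8, 420.9, 215.1] [ 0.584 -0.543  0.026] 0.081
gel_pen side 0.48 [371.7, 151.4, 411.9, 182.8] [0.402 0.393 0.009] 0.015
```

View pics/top0.png

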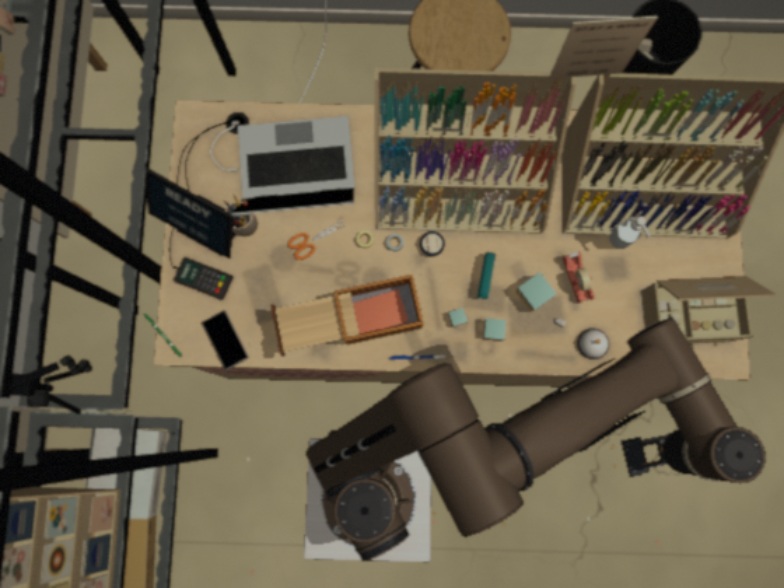

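View pics/side0.png

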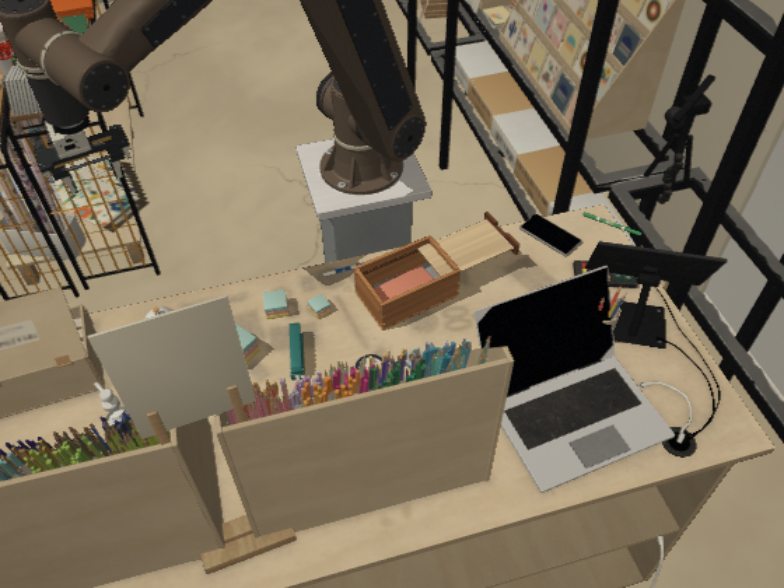

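```bash
python3 - <<'E'
from h import *
a,b=pickle.load(open('f0.pkl','rb'))
c=a['color'][150:270,180:430,::-1]
cv2.imwrite('pics/topcrop.png',cv2.resize(c,None,fx=3.2,fy=3.2,interpolation=cv2.INTER_CUBIC))
c=b['color'][140:280,160:380,::-1]
cv2.imwrite('pics/sidecrop.png',cv2.resize(c,None,fx=3.6,fy=3.6,interpolation=cv2.INTER_CUBIC))
E
```

```text
(no output)
```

View pics/topcrop.png

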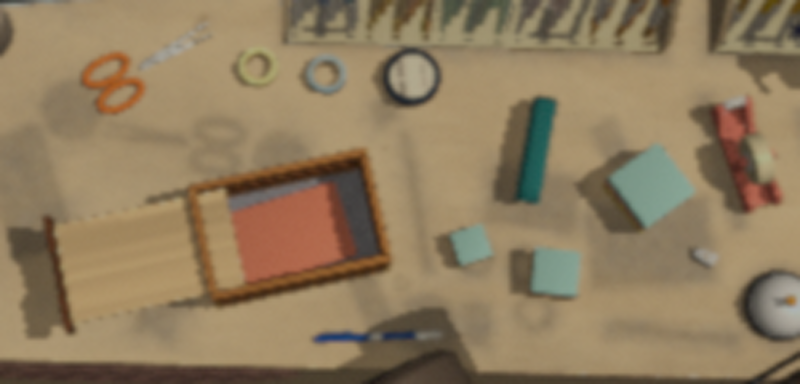

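View pics/sidecrop.png

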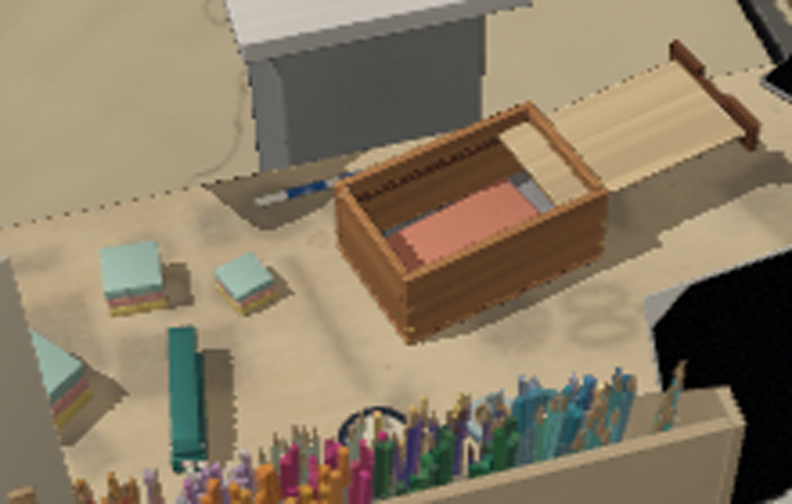

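The three note blocks in the full-size top image are small (327,227), middle (353,235) and large (383,208). The middle one, at world ~(0.44,-0.32) with its top at 39 mm, matches the 38 mm height. I'll measure all of them to confirm.

```bash
python3 - <<'E'
from h import *
a,b=pickle.load(open('f0.pkl','rb'))
def rect(W,box,zlo,zhi,nm):
    l,t,r,bb=box; P=W[t:bb,l:r].reshape(-1,3); m=(P[:,2]>zlo)&(P[:,2]<zhi); P=P[m]
    c,s,an=cv2.minAreaRect(P[:,:2].astype(np.float32)*1000)
    print(nm,len(P),np.round(c,1),np.round(s,1),round(an,1),'z',np.median(P[:,2]).round(4))
W=world(a)
rect(W,(320,220,335,236),.015,.06,'small')
rect(W,(341,225,365,246),.030,.06,'mid')
rect(W,(365,192,399,224),.04,.08,'large')
rect(W,(338,178,356,216),.030,.07,'stapler')
rect(W,(236,190,306,250),.083,.12,'boxrim')
rect(W,(190,210,204,256),.08,.12,'lip')
# plane check
print(np.nanmedian(W[250:254,320:340,2]), np.nanmedian(W[185:195,320:330,2]))
E
```

```text
small 122 [ 476.  -221.7] [41.7 40.2] 19.9 z 0.0285
mid 201 [ 444.1 -319.8] [52.  54.7] 87.0 z 0.0392
large 384 [ 545.4 -427.9] [72.  76.1] 36.6 z 0.0544
stapler 216 [ 589.2 -299.7] [ 25.2 124.3] 80.9 z 0.0464
boxrim 519 [481.9   0.6] [136.4 236.6] 13.9 z 0.0912
lip 126 [424.  232.9] [132.6  33.9] 13.9 z 0.0877
0.0020178040664828867 0.0012223247365135137
```

```bash
cat >> h.py <<'E'
def plan(x,y,z,yawdeg=None):
    s=arm.get_state();p=s['eef_pos'];r=s['ee_rot'];yaw=r[2]
    turn=0
    if yawdeg is not None:
        d=(np.radians(yawdeg)-yaw+np.pi/2)%np.pi-np.pi/2
        turn=-d; yaw=yaw+d
    d=np.array([x,y,z])-p
    tx=np.array([np.cos(yaw),np.sin(yaw)]);ty=np.array([np.sin(yaw),-np.cos(yaw)])
    print('pose',p.round(4),np.degrees(r).round(1),'q6',s['q'].round(2),'t',round(s['t'],2),'w',round(s['width'],4),'F',s['force'].round(1))
    print('turn',round(turn,3),'then dx,dy,dz',(d[:2]@tx).round(4),(d[:2]@ty).round(4),round(-d[2],4))
E
python3 -c "
from h import *
plan(.56,-.30,.26,-9.1)"
```

```text
pose [ 0.1485 -0.6584  0.2053] [ 180.     0.  -167.3] q6 [-1.06  0.36  0.01 -0.   -1.22 -0.29] t 1.1 w 0.0878 F [ 0.5 -0.3  0.4]
turn 0.381 then dx,dy,dz -0.3497 0.419 -0.0547
```

Emit:
apply_moves --pt "1 0 0 -0.02 0.1" --pt "1 0 0 -0.02 0.1" --pt "1 0 0 -0.015 0.1" --pt "1 0 0 0 0.081" --pt "1 -0.027 0.03 0 0" --pt "1 -0.027 0.03 0 0" --pt "1 -0.027 0.03 0 0" --pt "1 -0.027 0.03 0 0" --pt "1 -0.027 0.03 0 0" --pt "1 -0.027 0.03 0 0" --pt "1 -0.027 0.03 0 0" --pt "1 -0.027 0.03 0 0"

```text
t: 2.1
eef_pos: [0.4011, -0.4542, 0.2607]
ee_rot: [-3.141, 0.001, 2.982]
force: [0.7, -1.2, 0.6]
width: 0.0872
```

```bash
python3 -c "
from h import *
plan(.56,-.30,.26,-9.1)"
```

```text
pose [ 0.4011 -0.4542  0.2607] [-180.     0.   170.9] q6 [-0.53  0.22 -0.06  0.   -1.29 -1.2 ] t 2.1 w 0.0872 F [ 0.7 -1.2  0.6]
turn -0.0 then dx,dy,dz -0.1325 0.1774 0.0007
```

Emit:
apply_moves --pt "1 -0.026 0.03 0 0" --pt "1 -0.026 0.03 0 0" --pt "1 -0.026 0.03 0 0" --pt "1 -0.026 0.03 0 0" --pt "1 -0.026 0.03 0 0" --pt "1 0 0.02 0 0" --pt "1 0 0 0 0" --pt "1 0 0 0 0"

```text
t: 2.77
eef_pos: [0.5557, -0.3073, 0.2603]
ee_rot: [-3.142, -0.0, 2.985]
force: [0.1, -0.2, -0.4]
width: 0.0875
```

```bash
cat >> h.py <<'E'
def rect(P,nm=''):
    c,s,an=cv2.minAreaRect(P[:,:2].astype(np.float32)*1000)
    print(nm,len(P),np.round(c,1),np.round(s,1),round(an,1),'z',np.median(P[:,2]).round(4))
    return c,s,an
E
python3 - <<'E'
from h import *
f=shot('wrist','w1.png'); pickle.dump(f,open('w1.pkl','wb'))
plan(.589,-.30,.018,-9.1)
W=world(f)
for n in ['stapler','note_block']:
    for o in outline_of(n,f):
        P=W[o['region']]; zt=np.nanpercentile(P[:,2],95)
        print(n,o['score'],o['extent'],np.nanpercentile(P[:,2],[5,25,50,75,95]).round(4)); rect(P[P[:,2]>zt-.012])
E
```

```text
pose [ 0.5552 -0.3081  0.2604] [-180.    -0.   170.9] q6 [-0.2   0.26  0.    0.   -1.31 -1.53] t 2.82 w 0.0878 F [-1.  -0.6 -0.5]
turn 0.001 then dx,dy,dz -0.0321 0.0134 0.2424
stapler 0.67 [283.1, 166.1, 303.9, 250.6] [0.0073 0.0432 0.0458 0.0467 0.0476]
 1500 [ 589.8 -300.2] [ 24.  122.5] 80.6 z 0.0461
note_block 0.95 [154.5, 158.4, 236.4, 231.1] [0.0215 0.0526 0.0534 0.054  0.0548]
 3020 [ 547.1 -429.6] [72.3 72.7] 37.0 z 0.0535
note_block 0.89 [236.4, 79.1, 282.9, 127.8] [0.0371 0.0381 0.0386 0.0393 0.04  ]
 1770 [ 445.6 -321. ] [52.1 52.2] 85.0 z 0.0387
note_block 0.84 [317.2, 95.6, 357.0, 133.8] [0.0222 0.0285 0.0291 0.0297 0.0305]
 927 [ 476.1 -224.1] [38.9 39.2] 19.6 z 0.0292
```

View pics/w1.png

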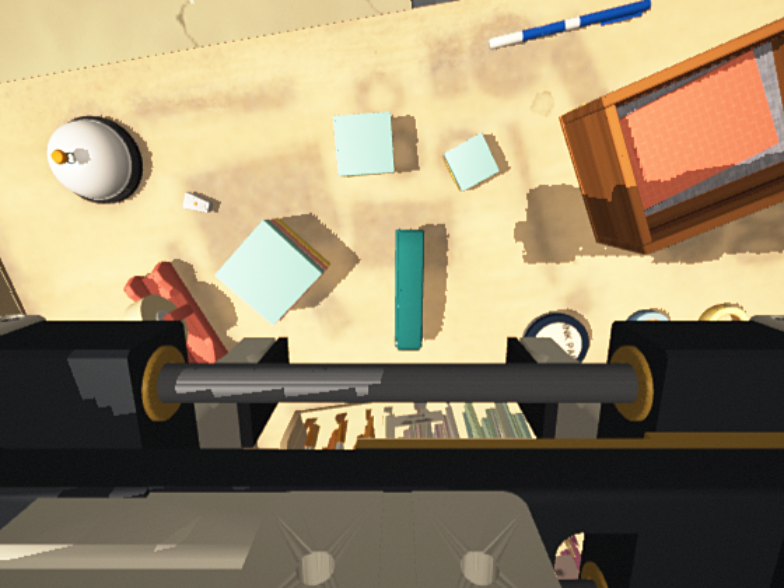

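Sizes measured from the wrist: the candidates are small 39 mm/29 mm high, middle 52/38.7 mm and large 72/53.5 mm. The middle one's height matches; I'll look closer at its width later. The stapler is at (0.590,-0.300), yaw -9.4°, with its top at 46 mm, so I'll grasp it now.

Emit:
apply_moves --pt "1 -0.033 0.0133 0 0.005" --pt "1 0 0 0.03 0" --pt "1 0 0 0.03 0" --pt "1 0 0 0.03 0" --pt "1 0 0 0.03 0" --pt "1 0 0 0.03 0" --pt "1 0 0 0.03 0" --pt "1 0 0 0.02 0" --pt "1 0 0 0.02 0" --pt "1 0 0 0.015 0" --pt "1 0 0 0.0085 0" --pt "1 0 0 0 0" --newtons 20

```text
t: 3.92
eef_pos: [0.588, -0.3012, 0.0148]
ee_rot: [3.141, -0.003, 2.976]
force: [-0.3, 0.2, -0.4]
width: 0.088
```

Emit:
apply_moves --pt "-1 0 0 0 0" --pt "-1 0 0 0 0" --pt "-1 0 0 0 0" --pt "-1 0 0 0 0" --pt "-1 0 0 0 0" --pt "-1 0 0 0 0" --pt "-1 0 0 0 0" --pt "-1 0 0 0 0"

```text
t: 4.58
eef_pos: [0.5899, -0.3005, 0.017]
ee_rot: [-3.142, 0.0, 2.978]
force: [-0.3, -0.2, 0.0]
width: 0.04
```

Emit:
apply_moves --pt "-1 0 0 0 0" --pt "-1 0 0 0 0" --pt "-1 0 0 0 0" --pt "-1 0 0 0 0" --pt "-1 0 0 0 0"

```text
t: 5.0
eef_pos: [0.5898, -0.3005, 0.0168]
ee_rot: [3.142, -0.0, 2.977]
force: [-0.3, 0.0, 0.7]
width: 0.0236
```

Emit:
apply_moves --pt "-1 0 0 -0.01 0" --pt "-1 0 0 -0.03 0" --pt "-1 0 0 -0.03 0" --pt "-1 0 0 -0.03 0" --pt "-1 0 0 -0.04 0" --pt "-1 0 0 -0.04 -0.1" --pt "-1 0 0 -0.04 -0.11" --pt "-1 0 0 0 -0.11" --pt "-1 0 0 0 -0.11" --pt "-1 0 0 0 -0.11" --pt "-1 0 0 0 -0.11" --pt "-1 0 0 0 -0.11"

```text
t: 6.0
eef_pos: [0.5893, -0.3005, 0.2373]
ee_rot: [3.141, -0.0, -2.541]
force: [-0.7, 0.8, -1.4]
width: 0.0236
```

Emit:
apply_moves --pt "-1 0 0 0 -0.11" --pt "-1 0 0 0 -0.11" --pt "-1 0 0 0 -0.11" --pt "-1 0 0 0 -0.11" --pt "-1 0 0 0 -0.11" --pt "-1 0 0 0 -0.11" --pt "-1 0 0 0 -0.11" --pt "-1 0 0 0 -0.11" --pt "-1 0 0 0 -0.11" --pt "-1 0 0 0 -0.11" --pt "-1 0 0 0 -0.11" --pt "-1 0 0 0 0"

```text
t: 7.0
eef_pos: [0.5894, -0.3005, 0.2372]
ee_rot: [3.141, 0.0, -1.331]
force: [0.4, 0.8, -2.8]
width: 0.0234
```

```bash
python3 -c "
from h import *
plan(.50,-.07,.26,-76)"
```

```text
pose [ 0.5894 -0.3005  0.2372] [180.    0.  -76.3] q6 [-0.18  0.32  0.03 -0.   -1.28  0.42] t 7.0 w 0.0234 F [ 0.4  0.8 -2.8]
turn -0.004 then dx,dy,dz -0.2453 0.0309 -0.0228
```

Emit:
apply_moves --pt "-1 -0.035 0 -0.02 0" --pt "-1 -0.035 0 -0.02 0" --pt "-1 -0.035 0 -0.01 0" --pt "-1 -0.035 0 0 0" --pt "-1 -0.035 0 0 0" --pt "-1 -0.035 0 0 0" --pt "-1 -0.035 0 0 0" --pt "-1 -0.035 0 0 0" --pt "-1 -0.035 0 0 0" --pt "-1 -0.035 0 0 0" --pt "-1 -0.035 0 0 0" --pt "-1 -0.035 0 0 0"

```text
t: 8.0
eef_pos: [0.491, 0.1092, 0.2875]
ee_rot: [-3.141, 0.0, -1.34]
force: [0.1, 0.6, -2.1]
width: 0.0235
```

Emit:
apply_moves --pt "-1 -0.035 0 0 0" --pt "-1 -0.03 0 0 0" --pt "-1 0 0.01 0 0" --pt "-1 0 0 0 0" --pt "-1 0 0 0 0"

```text
t: 8.42
eef_pos: [0.4667, 0.1688, 0.2873]
ee_rot: [-3.141, 0.0, -1.337]
force: [0.1, -0.2, -2.2]
width: 0.0234
```

```bash
python3 - <<'E'
from h import *
f=shot('wrist','w2.png'); pickle.dump(f,open('w2.pkl','wb'))
plan(.46,.05,.26,-76)
W=world(f); z=W[...,2]
for n in ['gift_box','shelf']:
    for o in outline_of(n,f):
        P=W[o['region']]
        print(n,o['score'],o['extent'],np.nanpercentile(P[:,2],[2,25,50,75,98]).round(4)); rect(P[(P[:,2]>.083)&(P[:,2]<.1)])
E
```

```text
pose [0.4671 0.1685 0.2873] [-180.     0.   -76.6] q6 [ 0.74  0.01 -0.23  0.   -1.32 -0.51] t 8.47 w 0.0235 F [ 0.9  0.9 -1.1]
turn -0.011 then dx,dy,dz 0.1132 0.0356 0.0273
gift_box 0.66 [245.7, 1.3, 364.4, 240.5] [0.0064 0.0744 0.0757 0.077  0.0925]
 2900 [477.   21.2] [134.1 135.7] 13.9 z 0.0913
shelf 0.89 [258.2, 90.7, 351.6, 243.9] [0.0737 0.0751 0.0756 0.0762 0.0776]
 33 [494.9  90.4] [30.2  8.2] 13.3 z 0.0913
shelf 0.23 [245.8, 0.5, 368.0, 242.2] [0.0062 0.0744 0.0756 0.077  0.0926]
 2895 [477.   21.1] [134.1 135.7] 13.8 z 0.0913
```

View pics/w2.png

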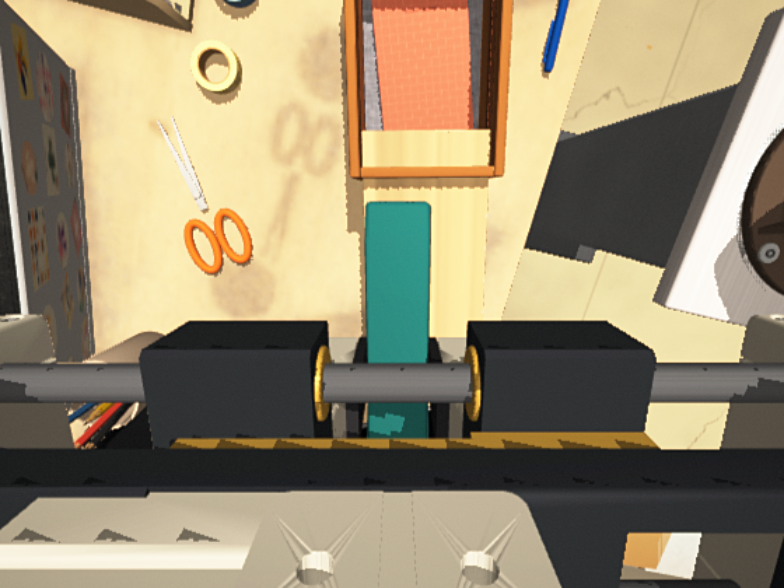

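```bash
cat >> h.py <<'E'
BA=np.radians(13.9);BC=np.array([.4857,-.0139])
BX=np.array([np.cos(BA),np.sin(BA)]);BY=np.array([-np.sin(BA),np.cos(BA)])
def tobox(P): d=P[...,:2]-BC; return np.stack([d@BX,d@BY,P[...,2]],-1)
def fb(x,y): p=BC+x*BX+y*BY; return p
E
python3 - <<'E'
from h import *
f=pickle.load(open('w2.pkl','rb'));W=world(f);B=tobox(W)
def st(m,n):
    P=B[m]; print(n,len(P),np.nanpercentile(P[:,0],[.5,50,99.5]).round(4),np.nanpercentile(P[:,1],[.5,50,99.5]).round(4),np.median(P[:,2]).round(4))
x,y,z=B[...,0],B[...,1],B[...,2]
st((abs(z-.091)<.004)&(abs(x)<.08)&(y<.12)&(y>-.12),'rim')
st((abs(z-.091)<.004)&(abs(x)<.08)&(y<.12)&(y>.08),'rim end')
st((abs(z-.0755)<.003)&(abs(x)<.055)&(y<.12)&(y>0),'shelf')
st((abs(z-.018)<.005)&(abs(x)<.055)&(y<.12),'notebook')
c=f['color'].astype(int);red=(c[...,0]>190)&(c[...,1]<140)&(abs(x)<.06)&(y<.1)
st(red,'red')
# same with top
a,b=pickle.load(open('f0.pkl','rb'))
for g,nm in((a,'top'),(b,'side')):
    B=tobox(world(g));x,y,z=B[...,0],B[...,1],B[...,2]
    st((abs(z-.091)<.006)&(abs(x)<.1)&(y<.14)&(y>-.14),nm+' rim')
    st((abs(z-.018)<.006)&(abs(x)<.056)&(y<.12),nm+' nb')
    st((abs(z-.0755)<.004)&(abs(x)<.055)&(y<.25)&(y>0),nm+' shelf')
    st((z>.08)&(z<.1)&(abs(x)<.08)&(y<.3)&(y>.2),nm+' lip')
E
```

```text
rim 2786 [-0.0667 -0.0017  0.0668] [-0.0298  0.0569  0.1038] 0.0914
rim end 1062 [-0.0663 -0.0005  0.0668] [0.081  0.0983 0.1039] 0.0915
shelf 3436 [-0.0543  0.      0.0544] [0.0636 0.0861 0.1198] 0.0756
notebook 6158 [-0.0481 -0.0008  0.0461] [-0.0583 -0.0046  0.055 ] 0.0186
red 396 [-0.0599  0.0091  0.0599] [-0.0531  0.0101  0.0994] 0.0904
top rim 390 [-0.0681 -0.0041  0.0667] [-0.1032  0.0195  0.1335] 0.0911
top nb 1083 [-0.054   0.0066  0.0553] [-0.978  -0.0515  0.0636] 0.017
top shelf 840 [-0.0542  0.0011  0.0539] [0.064  0.1622 0.2489] 0.0759
top lip 214 [-0.0662 -0.0017  0.0631] [0.2016 0.2483 0.2713] 0.084
side rim 551 [-0.0701  0.0063  0.0691] [-0.1046 -0.0011  0.1049] 0.09
side nb 574 [-0.0556 -0.0215  0.0436] [-0.4051 -0.0089  0.0745] 0.0181
side shelf 976 [-0.0547  0.001   0.0538] [0.0438 0.1618 0.2489] 0.0754
side lip 131 [-0.0654  0.0143  0.0677] [0.2009 0.2627 0.2729] 0.0862
```

```bash
python3 -c "
from h import *
p=fb(0,-.015);print(p)
plan(p[0],p[1],.0365,-76.1)"
```

```text
[ 0.48930342 -0.02846075]
pose [0.4674 0.1681 0.287 ] [-180.     0.   -76.7] q6 [ 0.74  0.01 -0.23  0.   -1.32 -0.51] t 8.57 w 0.0233 F [ 0.4 -0.3 -2. ]
turn -0.01 then dx,dy,dz 0.1961 0.026 0.2505
```

Emit:
apply_moves --pt "-1 0.03 0.005 0 -0.01" --pt "-1 0.033 0.005 0 0" --pt "-1 0.033 0.005 0 0" --pt "-1 0.035 0.005 0 0" --pt "-1 0.033 0.006 0 0" --pt "-1 0.032 0 0 0" --pt "-1 0 0 0.03 0" --pt "-1 0 0 0.03 0" --pt "-1 0 0 0.03 0" --pt "-1 0 0 0.03 0" --pt "-1 0 0 0.03 0" --pt "-1 0 0 0 0"

```text
t: 9.57
eef_pos: [0.4853, -0.0294, 0.1316]
ee_rot: [3.132, 0.001, -1.33]
force: [-2.4, -0.4, -2.0]
width: 0.0233
```

```bash
python3 - <<'E'
from h import *
p=fb(0,-.015)
f=shot('side');plan(p[0],p[1],.0365,-76.1)
cv2.imwrite('pics/s2.png',cv2.resize(f['color'][100:280,200:400,::-1],None,fx=3.2,fy=3.2))
f=shot('wrist','w3.png')
E
```

```text
pose [ 0.4871 -0.0291  0.1347] [179.6  -0.  -76.1] q6 [ 0.34  0.12 -0.49 -0.   -0.98 -0.1 ] t 9.62 w 0.0233 F [ 0.2 -0.4 -1. ]
turn 0.0 then dx,dy,dz -0.0001 -0.0023 0.0982
```

View pics/s2.png

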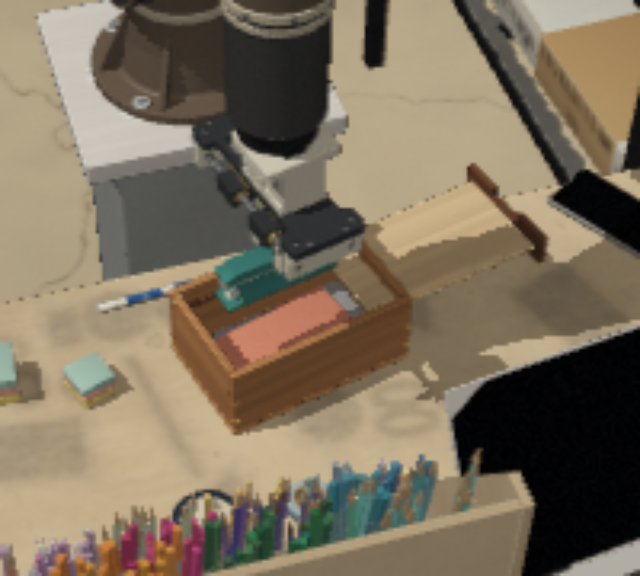

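View pics/w3.png

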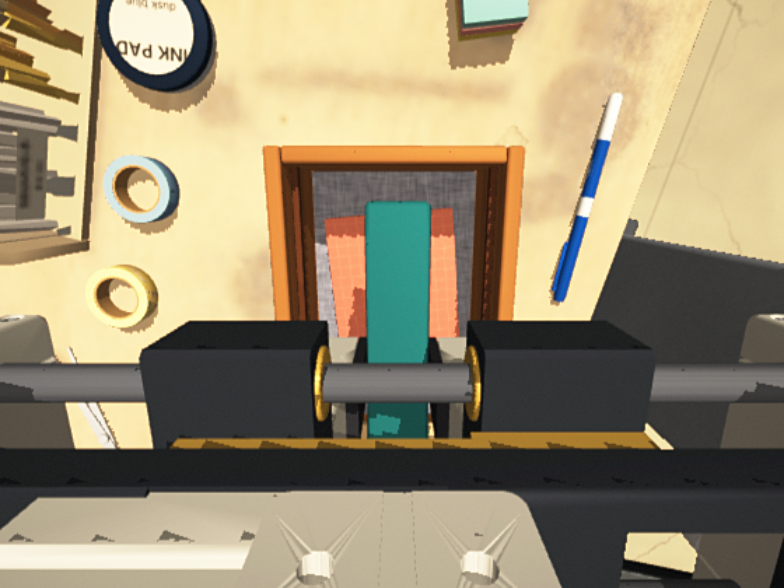

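Emit:
apply_moves --pt "-1 0 -0.002 0.02 0" --pt "-1 0 0 0.02 0" --pt "-1 0 0 0.02 0" --pt "-1 0 0 0.015 0" --pt "-1 0 0 0.01 0" --pt "-1 0 0 0.006 0" --pt "-1 0 0 0.003 0" --pt "-1 0 0 0 0" --pt "-1 0 0 0 0" --pt "-1 0 0 0 0"

```text
t: 10.5
eef_pos: [0.492, -0.027, 0.044]
ee_rot: [-3.14, -0.0, -1.326]
force: [0.3, -0.7, -2.7]
width: 0.0235
```

```bash
python3 -c "
from h import *
p=fb(0,-.015)
plan(p[0],p[1],.0350,-76.1)"
```

```text
pose [ 0.492 -0.027  0.044] [-179.9   -0.   -76. ] q6 [ 0.35  0.23 -0.59  0.   -0.74 -0.1 ] t 10.5 w 0.0235 F [ 0.3 -0.7 -2.7]
turn 0.003 then dx,dy,dz 0.0007 0.0029 0.009
```

Emit:
apply_moves --pt "-1 0 0.002 0.004 0" --pt "-1 0 0 0.003 0" --pt "-1 0 0 0.0015 0" --pt "-1 0 0 0 0" --pt "-1 0 0 0 0" --pt "-1 0 0 0 0"

```text
t: 11.0
eef_pos: [0.4889, -0.0278, 0.0347]
ee_rot: [3.141, -0.0, -1.326]
force: [-3.0, 0.2, 5.8]
width: 0.0234
```

Emit:
apply_moves --pt "-0.6 0 0 -0.0005 0" --pt "-0.2 0 0 0 0" --pt "0 0 0 0 0" --pt "0 0 0 0 0" --pt "0 0 0 0 0" --pt "0 0 0 0 0"

```text
t: 11.5
eef_pos: [0.4892, -0.0277, 0.0349]
ee_rot: [-3.141, -0.0, -1.326]
force: [0.7, 0.9, 0.4]
width: 0.0432
```

```bash
python3 - <<'E'
from h import *
shot('wrist','w4.png')
E
```

```text
(no output)
```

View pics/w4.png

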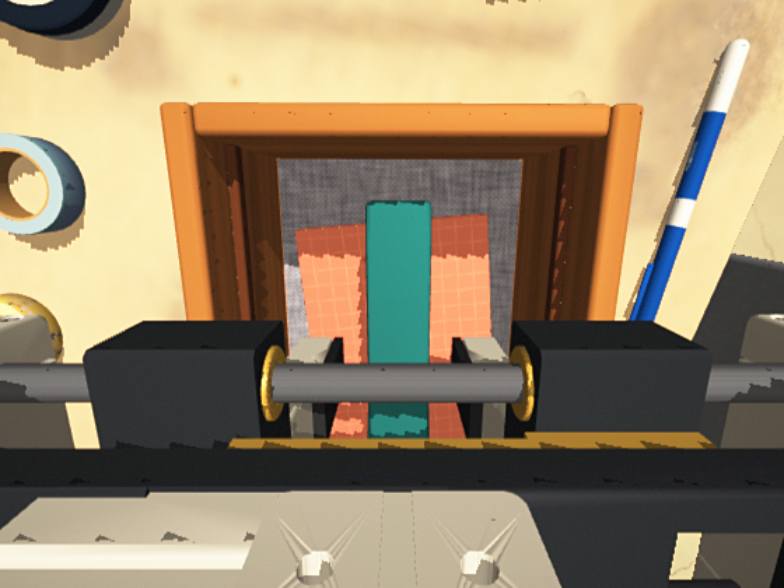

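The stapler is standing free on the notebook in the wrist image, with its length along the box (365-430 px wide, between the finger pads). I'll lift clear and go round to the lip.

Emit:
apply_moves --pt "0 0 0 -0.01 0" --pt "0 0 0 -0.02 0" --pt "0 0 0 -0.03 0" --pt "0 0 0 -0.03 0" --pt "0 0 0 -0.03 0" --pt "-1 0 0 -0.03 0" --pt "-1 -0.03 0 -0.01 0" --pt "-1 -0.04 0 0 0" --pt "-1 -0.04 0 0 0" --pt "-1 -0.04 0 0 0" --pt "-1 -0.04 0 0 0" --pt "-1 -0.04 0 0 0"

```text
t: 12.55
eef_pos: [0.4325, 0.1971, 0.1952]
ee_rot: [-3.141, 0.001, -1.326]
force: [1.7, 0.2, 0.7]
width: 0.0033
```

Emit:
apply_moves --pt "-1 -0.04 0 0 0" --pt "-1 -0.04 0 0 0" --pt "-1 -0.035 0 0 0" --pt "-1 0 0 0 0" --pt "-1 0 0 0 0"

```text
t: 12.97
eef_pos: [0.4047, 0.3086, 0.1945]
ee_rot: [3.141, -0.0, -1.323]
force: [-0.3, -1.3, -0.6]
width: 0.0003
```

```bash
python3 - <<'E'
from h import *
p=fb(0,.32);plan(p[0],p[1],.068,-76.1)
f=shot('wrist','w5.png')
for q in ['top']:
    g=shot(q);B=tobox(world(g));x,y,z=B[...,0],B[...,1],B[...,2]
    m=(z>.03)&(z<.085)&(abs(x)<.05)&(y<.055)&(y>-.085)
    print(np.nanpercentile(B[m],[1,50,99],axis=0).round(3))
cv2.imwrite('pics/t5.png',cv2.resize(g['color'][150:300,130:340,::-1],None,fx=3.6,fy=3.6))
E
```

```text
pose [0.4047 0.3086 0.1945] [180.   -0.  -75.8] q6 [ 1.04  0.09 -0.36 -0.   -1.12 -0.79] t 12.97 w 0.0003 F [-0.3 -1.3 -0.6]
turn 0.005 then dx,dy,dz 0.0125 -0.0011 0.1265
[[-0.033 -0.075  0.031]
 [-0.002 -0.012  0.063]
 [ 0.028  0.049  0.077]]
```

View pics/w5.png

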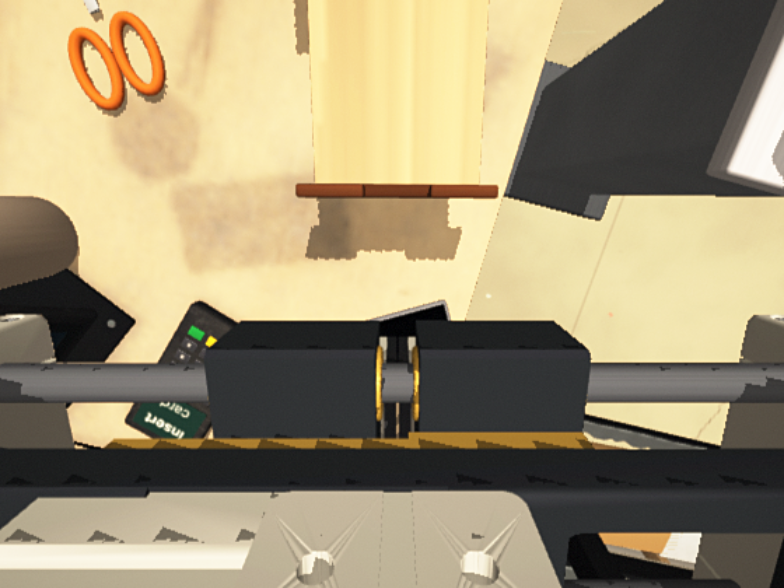

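View pics/t5.png

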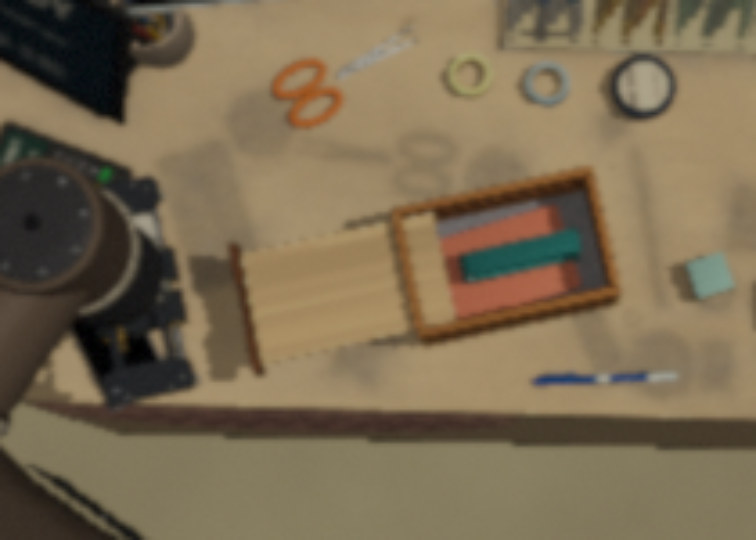

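Emit:
apply_moves --pt "-1 0 -0.001 0.03 0.005" --pt "-1 0 0 0.03 0" --pt "-1 0 0 0.03 0" --pt "-1 0 0 0.02 0" --pt "-1 0 0 0.0165 0" --pt "-1 0 0 0 0" --pt "-1 0.02 0 0 0" --pt "-1 0.01 0 0 0" --pt "-1 0.008 0 0 0" --pt "-1 0.008 0 0 0" --pt "-1 0.01 0 0 0" --pt "-1 0 0 0 0"

```text
t: 14.07
eef_pos: [0.42, 0.2513, 0.0688]
ee_rot: [-3.141, 0.0, -1.332]
force: [-0.1, -0.2, -0.0]
width: 0.0004
```

```bash
python3 - <<'E'
from h import *
p=fb(0,.155);plan(p[0],p[1],.068,-76.1)
print(tobox(arm.get_state()['eef_pos']))
E
```

```text
pose [0.42   0.2513 0.0688] [-180.     0.   -76.3] q6 [ 0.94  0.19 -0.57 -0.   -0.81 -0.7 ] t 14.07 w 0.0004 F [-0.1 -0.2 -0. ]
turn -0.004 then dx,dy,dz 0.1183 -0.0001 0.0008
[-9.88771259e-05  2.73258050e-01  6.88399580e-02]
```

Emit:
apply_moves --pt "-1 0.01 0 0 0" --pt "-1 0.012 0 0 0" --pt "-1 0.012 0 0 0" --pt "-1 0.012 0 0 0" --pt "-1 0.012 0 0 0" --pt "-1 0.012 0 0 0" --pt "-1 0.012 0 0 0" --pt "-1 0.012 0 0 0" --pt "-1 0.012 0 0 0" --pt "-1 0.008 0 0 0" --pt "-1 0.006 0 0 0" --pt "-1 0 0 0 0"

```text
t: 15.07
eef_pos: [0.4484, 0.1352, 0.0683]
ee_rot: [3.141, -0.0, -1.332]
force: [0.8, 0.8, 1.3]
width: 0.0004
```

```bash
python3 - <<'E'
from h import *
p=fb(0,.123);plan(p[0],p[1],.068,-76.1)
f=shot('side');
cv2.imwrite('pics/s6.png',cv2.resize(f['color'][100:280,200:400,::-1],None,fx=3.2,fy=3.2))
shot('wrist','w6.png')
E
```

```text
pose [0.4484 0.1352 0.0683] [180.   -0.  -76.3] q6 [ 0.71  0.16 -0.62 -0.   -0.79 -0.48] t 15.07 w 0.0004 F [0.8 0.8 1.3]
turn -0.004 then dx,dy,dz 0.0307 -0.0004 0.0003
```

View pics/w6.png

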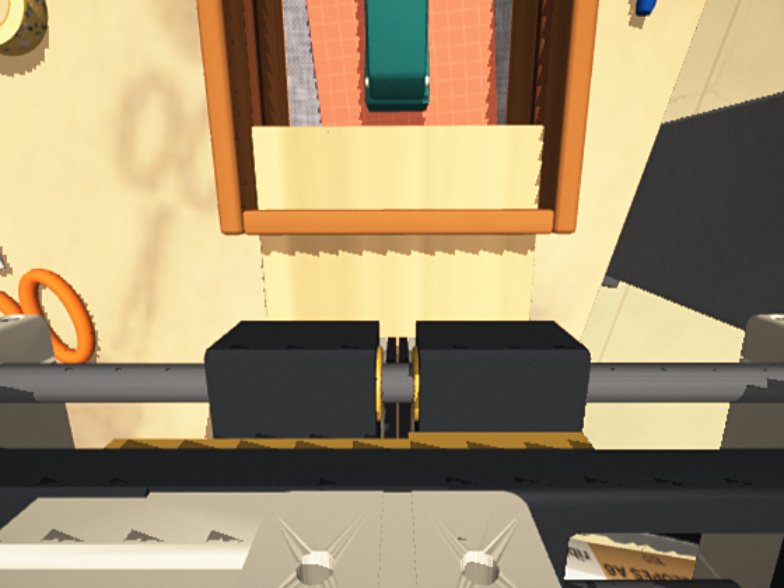

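View pics/s6.png

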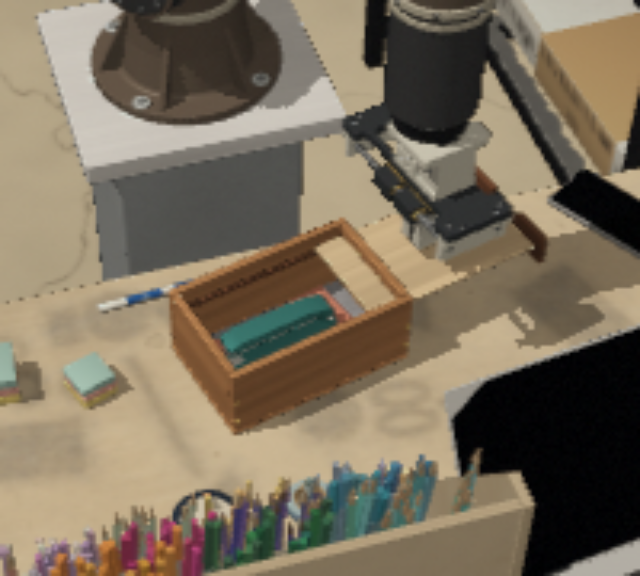

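```bash
python3 - <<'E'
from h import *
s=arm.get_state();print(s['eef_pos'],tobox(s['eef_pos']),s['force'])
f=shot('side'); 
for p in [np.r_[s['eef_pos']],np.r_[fb(0,.272),.091],np.r_[fb(.067,.272),.091],np.r_[fb(0,.168),.091]]:
    T=np.linalg.inv(np.array(f['extrinsics']));c=T[:3,:3]@p+T[:3,3];K=np.array(f['camera_matrix'])
    print('px',K[0,0]*c[0]/-c[2]+K[0,2],K[1,1]*-c[1]/-c[2]+K[1,2])
cv2.imwrite('pics/s7.png',cv2.resize(f['color'][130:210,280:380,::-1],None,fx=7,fy=7))
B=tobox(world(f));x,y,z=B[...,0],B[...,1],B[...,2]
for lab,m in (('lip',(z>.06)&(z<.1)&(abs(x)<.08)&(y<.3)&(y>.22)),('plate',(abs(z-.075)<.006)&(abs(x)<.05)&(y<.25)&(y>0))):
    print(lab,m.sum(),np.nanpercentile(B[m],[1,50,99],axis=0).round(3))
E
```

```text
[0.44843159 0.13618445 0.06838413] [-1.22569628e-04  1.54642363e-01  6.83841288e-02] [ 0.29344066 -0.19118985  0.64617835]
px 330.1837738791838 179.06590439023813
px 359.7793025294389 161.71271289110248
px 371.71375491007274 174.01687936001952
px 334.0360801067652 172.8794799380628
lip 209 [[-0.052  0.221  0.063]
 [ 0.041  0.261  0.078]
 [ 0.066  0.271  0.096]]
plate 656 [[-0.048  0.063  0.069]
 [ 0.014  0.129  0.075]
 [ 0.049  0.246  0.081]]
```

View pics/s7.png

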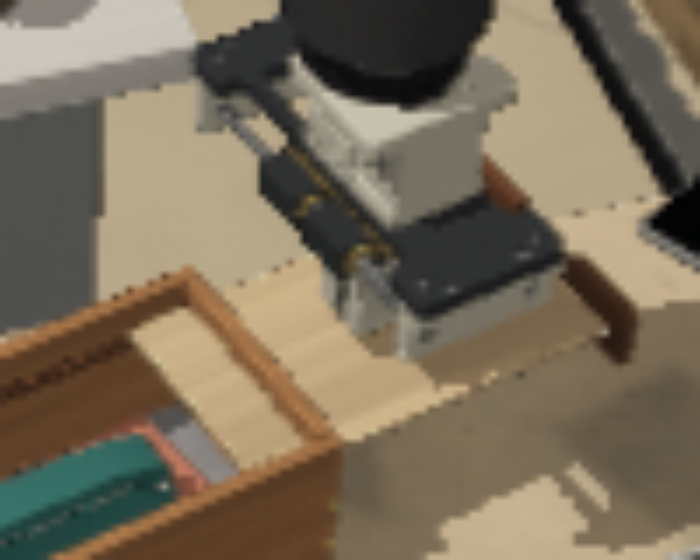

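The shelf didn't move: in the side image the lip is still at about (360-372,162-174), and the fingers are on its inner side over the plate. The closed fingers must have slipped through the finger notch. I'll lift out and push again lower, with the fingers spread onto the solid parts either side of the notch.

Emit:
apply_moves --pt "-1 0 0 -0.01 0" --pt "-1 0 0 -0.02 0" --pt "-1 0 0 -0.03 0" --pt "-1 0 0 -0.03 0" --pt "-1 -0.02 0 0 0" --pt "-1 -0.04 0 0 0" --pt "-1 -0.04 0 0 0" --pt "-1 -0.04 0 0 0" --pt "-1 -0.03 0 0 0" --pt "0.35 -0.01 0 0 0" --pt "0.35 0 0 0 0" --pt "0.35 0 0 0 0"

```text
t: 16.22
eef_pos: [0.4049, 0.3117, 0.158]
ee_rot: [3.141, -0.001, -1.329]
force: [1.0, -0.3, -0.8]
width: 0.0153
```

```bash
python3 - <<'E'
from h import *
p=fb(0,.33);plan(p[0],p[1],.06,-76.1)
f=shot('wrist','w8.png')
B=tobox(world(f));x,y,z=B[...,0],B[...,1],B[...,2]
m=(z>.076)&(z<.1)&(abs(x)<.08)&(y<.3)&(y>.22)
print(m.sum(),np.nanpercentile(B[m],[1,50,99],axis=0).round(4))
m&=abs(x)<.02; print(m.sum(),np.nanpercentile(B[m],[1,50,99],axis=0).round(4))
f=shot('top');B=tobox(world(f));x,y,z=B[...,0],B[...,1],B[...,2]
E
```

```text
pose [0.4049 0.3117 0.158 ] [180.   -0.  -76.1] q6 [ 1.04  0.13 -0.41 -0.   -1.03 -0.8 ] t 16.22 w 0.0153 F [ 1.  -0.3 -0.8]
turn -0.001 then dx,dy,dz 0.0055 -0.0003 0.098
4031 [[-0.0632  0.2207  0.076 ]
 [ 0.0008  0.2588  0.0772]
 [ 0.0638  0.2703  0.0927]]
1248 [[-0.0194  0.2207  0.076 ]
 [ 0.0007  0.2548  0.0768]
 [ 0.0194  0.2703  0.0809]]
```

View pics/w8.png

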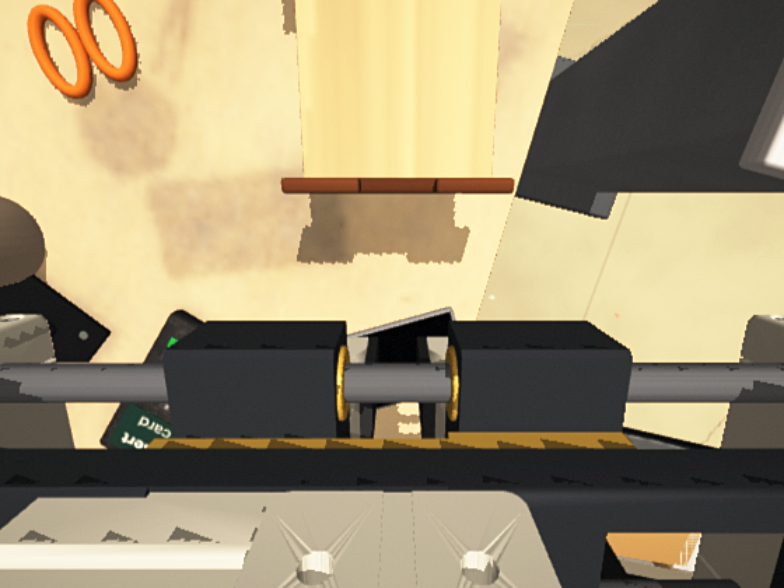

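Emit:
apply_moves --pt "0.35 0 0 0.02 0" --pt "0.35 0 0 0.03 0" --pt "0.35 0 0 0.03 0" --pt "0.35 0 0 0.015 0" --pt "0.35 0 0 0 0" --pt "0.35 0.02 0 0 0" --pt "0.35 0.02 0 0 0" --pt "0.35 0.01 0 0 0" --pt "0.35 0.01 0 0 0" --pt "0.35 0.01 0 0 0" --pt "0.35 0.01 0 0 0" --pt "0.35 0 0 0 0"

```text
t: 17.32
eef_pos: [0.4248, 0.2321, 0.0638]
ee_rot: [-3.141, 0.0, -1.332]
force: [-0.2, -0.2, -0.3]
width: 0.0593
```

```bash
python3 - <<'E'
from h import *
p=fb(0,.16);plan(p[0],p[1],.06,-76.1);print(tobox(arm.get_state()['eef_pos']))
f=shot('wrist','w9.png')
f=shot('side');cv2.imwrite('pics/s9.png',cv2.resize(f['color'][130:210,280:380,::-1],None,fx=7,fy=7))
B=tobox(world(f));x,y,z=B[...,0],B[...,1],B[...,2]
m=(abs(z-.075)<.006)&(abs(x)<.05)&(y<.09)&(y>-.08)
print('plate',m.sum(),np.nanpercentile(B[m],[1,50,99],axis=0).round(3))
E
```

```text
pose [0.4248 0.2321 0.0638] [-180.     0.   -76.3] q6 [ 0.91  0.19 -0.59  0.   -0.79 -0.67] t 17.32 w 0.0593 F [-0.2 -0.2 -0.3]
turn -0.004 then dx,dy,dz 0.0934 0.0 0.0038
[2.21095564e-05 2.53421077e-01 6.38159494e-02]
plate 349 [[-0.048 -0.03   0.069]
 [ 0.     0.061  0.075]
 [ 0.045  0.089  0.08 ]]
```

View pics/s9.png

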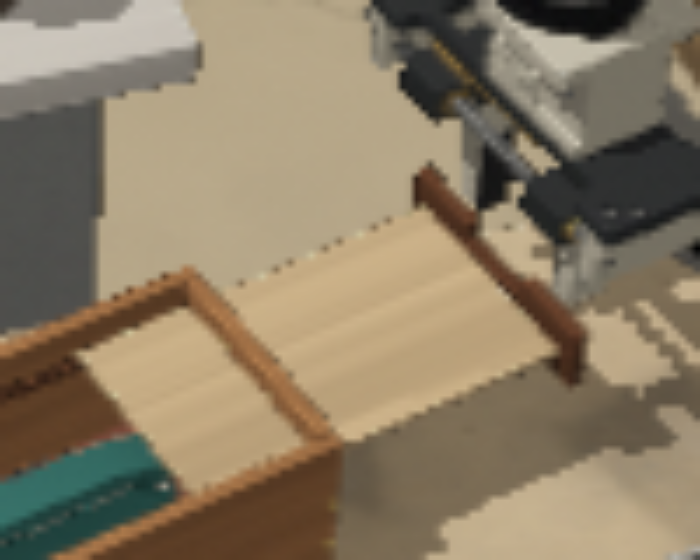

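Now the shelf is moving, with the fingers on either side of the notch in the side image. I'll carry on.

Emit:
apply_moves --pt "0.35 0.01 0 0 0" --pt "0.35 0.01 0 0 0" --pt "0.35 0.01 0 0 0" --pt "0.35 0.01 0 0 0" --pt "0.35 0.01 0 0 0" --pt "0.35 0.01 0 0 0" --pt "0.35 0.01 0 0 0" --pt "0.35 0.01 0 0 0" --pt "0.35 0.01 0 0 0" --pt "0.35 0.01 0 0 0" --pt "0.35 0.005 0 0 0" --pt "0.35 0 0 0 0"

```text
t: 18.42
eef_pos: [0.4489, 0.1297, 0.0631]
ee_rot: [3.14, -0.001, -1.332]
force: [0.6, -0.3, 0.2]
width: 0.059
```

```bash
python3 - <<'E'
from h import *
p=fb(0,.126);plan(p[0],p[1],.064,-76.1);print(tobox(arm.get_state()['eef_pos']))
f=shot('side');cv2.imwrite('pics/s10.png',cv2.resize(f['color'][130:240,240:380,::-1],None,fx=5.5,fy=5.5))
E
```

```text
pose [0.4489 0.1297 0.0631] [179.9  -0.  -76.3] q6 [ 0.7   0.17 -0.62 -0.   -0.78 -0.47] t 18.42 w 0.059 F [ 0.6 -0.3  0.2]
turn -0.004 then dx,dy,dz 0.0223 -0.0012 -0.0009
[-0.00119802  0.14826236  0.06305281]
```

View pics/s10.png

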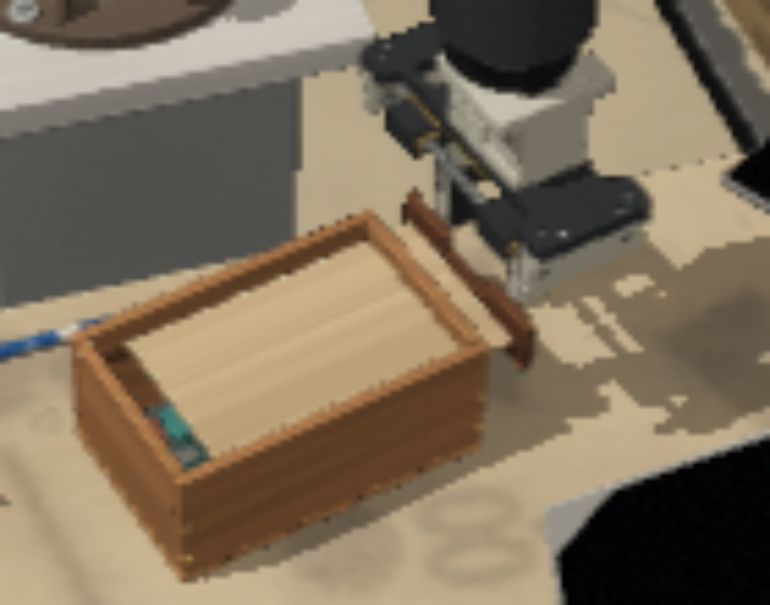

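Emit:
apply_moves --pt "0.35 0.005 0 0 0" --pt "0.35 0.006 0 0 0" --pt "0.35 0.005 0 0 0" --pt "0.35 0.003 0 0 0" --pt "0.35 0.002 0 0 0" --pt "0.35 0.002 0 0 0" --pt "0.35 0 0 0 0" --pt "0.35 0 0 0 0"

```text
t: 19.13
eef_pos: [0.4552, 0.109, 0.0635]
ee_rot: [-3.141, -0.0, -1.331]
force: [-0.5, -0.2, 0.3]
width: 0.0591
```

```bash
cat > sc.py <<'E'
from h import *
p=fb(0,.126);plan(p[0],p[1],.064,-76.1);print(tobox(arm.get_state()['eef_pos']))
f=shot('side');B=tobox(world(f));x,y,z=B[...,0],B[...,1],B[...,2]
m=(z>.083)&(z<.1)&(abs(x)<.075)&(y<.16)&(y>.1);P=B[m]
print('lip',m.sum(),np.nanpercentile(P,[2,50,90,98],axis=0).round(3))
cv2.imwrite('pics/s11.png',cv2.resize(f['color'][130:240,240:380,::-1],None,fx=5.5,fy=5.5))
E
python3 sc.py
```

```text
pose [0.4552 0.109  0.0635] [-180.    -0.   -76.3] q6 [ 0.66  0.17 -0.62  0.   -0.78 -0.42] t 19.13 w 0.0591 F [-0.5 -0.2  0.3]
turn -0.003 then dx,dy,dz 0.0006 -0.0001 -0.0005
[-7.34653732e-05  1.26623471e-01  6.34661204e-02]
lip 146 [[-0.064  0.101  0.084]
 [-0.005  0.11   0.09 ]
 [ 0.057  0.123  0.095]
 [ 0.064  0.133  0.099]]
```

View pics/s11.png

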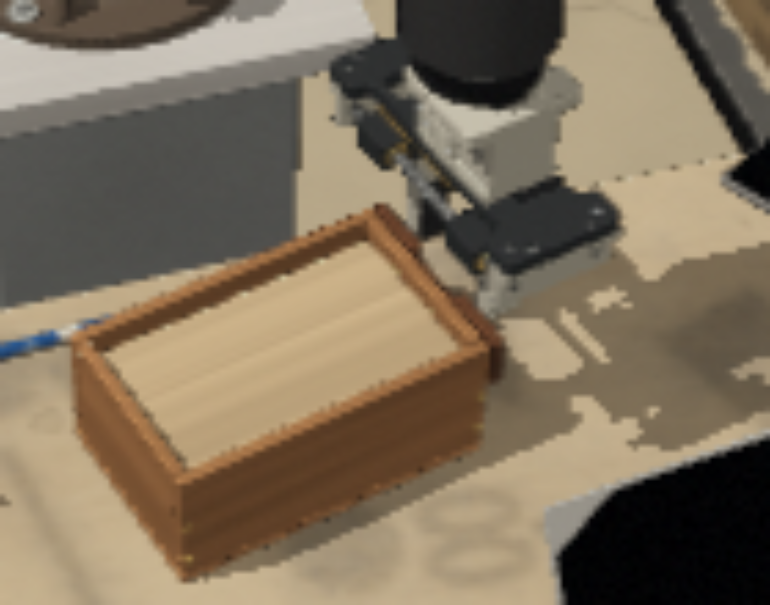

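Almost closed. I'll press on in small steps until the force shows the lip has seated.

Emit:
apply_moves --pt "0.35 0.001 0 0 0" --pt "0.35 0.001 0 0 0" --pt "0.35 0.001 0 0 0" --pt "0.35 0 0 0 0"

```text
t: 19.52
eef_pos: [0.4559, 0.1065, 0.0635]
ee_rot: [-3.141, 0.001, -1.331]
force: [0.1, 2.7, -0.1]
width: 0.059
```

Emit:
apply_moves --pt "0.35 0.001 0 0 0" --pt "0.35 0.001 0 0 0" --pt "0.35 0 0 0 0"

```text
t: 19.77
eef_pos: [0.4562, 0.1061, 0.0635]
ee_rot: [-3.14, 0.003, -1.331]
force: [-6.7, 12.6, 2.1]
width: 0.0593
```

Contact force jumped to about 14 N and the tool stopped, so the lip has seated. I'll hold briefly, back off, rise, and look.

Emit:
apply_moves --pt "0.35 0 0 0 0" --pt "0.35 0 0 0 0" --pt "0.35 0 0 0 0" --pt "0.35 -0.005 0 0 0" --pt "0.35 -0.02 0 0 0" --pt "0.35 -0.02 0 -0.02 0" --pt "0.35 0 0 -0.04 0" --pt "0.35 0 0 -0.04 0" --pt "0.35 0 0 -0.04 0" --pt "0.35 -0.02 0 -0.03 0" --pt "0.35 0 0 0 0" --pt "0.35 0 0 0 0"

```text
t: 20.77
eef_pos: [0.4412, 0.1683, 0.2352]
ee_rot: [-3.138, 0.002, -1.33]
force: [-1.7, 0.1, -0.8]
width: 0.0591
```

```bash
python3 - <<'E'
from h import *
f=shot('wrist','w12.png');B=tobox(world(f));x,y,z=B[...,0],B[...,1],B[...,2]
m=(z>.083)&(z<.1)&(abs(x)<.075)&(y<.16)&(y>.08);P=B[m]
print('lip',m.sum(),np.nanpercentile(P,[1,50,95,99],axis=0).round(4))
p=fb(0,-.0);plan(p[0],p[1],.3,-76.1)
E
```

```text
lip 2250 [[-0.0658  0.0811  0.0872]
 [-0.0019  0.1016  0.0914]
 [ 0.0631  0.1118  0.0927]
 [ 0.0659  0.1128  0.0931]]
pose [0.4404 0.1674 0.2336] [-180.     0.   -76.2] q6 [ 0.78 -0.   -0.37 -0.   -1.2  -0.54] t 20.82 w 0.0588 F [-0.3  0.4 -0.8]
turn -0.002 then dx,dy,dz 0.1869 -0.0004 -0.0664
```

View pics/w12.png

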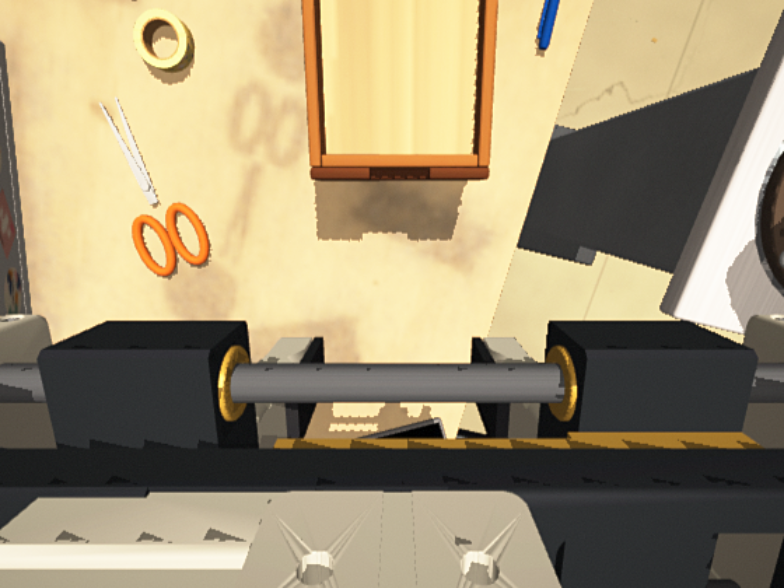

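The lip's outer face is at y=0.113 in the box frame, which is q≈0, so the shelf is closed. Next is the note block; I'll take a close look before reaching.

Emit:
apply_moves --pt "1 0.0325 0.008 -0.02 0" --pt "1 0.0325 0.008 0 0" --pt "1 0.0325 0.008 0 0" --pt "1 0.0325 0.008 0 0" --pt "1 0.0325 0.008 0 0" --pt "1 0.0325 0.008 0 0" --pt "1 0.0325 0.008 0 0" --pt "1 0.0325 0.008 0 0" --pt "1 0.0325 0.008 0 0" --pt "1 0.0325 0.008 0 0" --pt "1 0.0325 0.008 0 0" --pt "1 0 0 0 0"

```text
t: 21.82
eef_pos: [0.4385, -0.2053, 0.2513]
ee_rot: [3.137, 0.0, -1.335]
force: [0.7, 0.7, 0.3]
width: 0.0877
```

Emit:
apply_moves --pt "1 0.02 0.005 0 0" --pt "1 0 0 0 0" --pt "1 0 0 0 0"

```text
t: 22.07
eef_pos: [0.4389, -0.2221, 0.2517]
ee_rot: [3.138, 0.001, -1.333]
force: [-0.3, -0.6, -0.0]
width: 0.0877
```

```bash
python3 - <<'E'
from h import *
f=shot('wrist','w13.png');pickle.dump(f,open('w13.pkl','wb'));W=world(f)
for o in outline_of('note_block',f):
    P=W[o['region']];zt=np.nanpercentile(P[:,2],90)
    print(round(o['score'],2),o['extent'],'top z',zt.round(4));rect(P[P[:,2]>zt-.006]);rect(P[np.isfinite(P[:,2])&(P[:,2]<zt-.006)])
plan(.446,-.321,.012,-4)
cv2.imwrite('pics/c13.png',cv2.resize(f['color'][0:260,140:480,::-1],None,fx=2.3,fy=2.3,interpolation=cv2.INTER_CUBIC))
E
```

```text
0.59 [269.9, 84.6, 323.4, 137.3] top z 0.0398
 1732 [ 445.1 -320.7] [52.1 50.6] 84.6 z 0.0388
 17 [ 462.4 -322.1] [23.9 60.5] 10.6 z 0.024
0.59 [204.1, 0.8, 277.2, 45.9] top z 0.0543
 1492 [ 533.4 -401.4] [80.1 33.7] 13.5 z 0.0534
 864 [ 541.1 -409.2] [91.1 53.1] 14.7 z 0.0262
0.56 [243.1, 161.1, 274.3, 194.1] top z 0.0301
 836 [ 475.7 -223.9] [39.1 39.2] 19.7 z 0.0292
 57 [ 479.  -225.3] [44.3 34.2] 19.9 z 0.0071
pose [ 0.4394 -0.2212  0.2524] [179.9   0.  -76.3] q6 [-0.07  0.02 -0.3  -0.   -1.25  0.31] t 22.17 w 0.0878 F [0.  0.6 0. ]
turn -1.262 then dx,dy,dz 0.0135 0.0991 0.2404
```

View pics/c13.png

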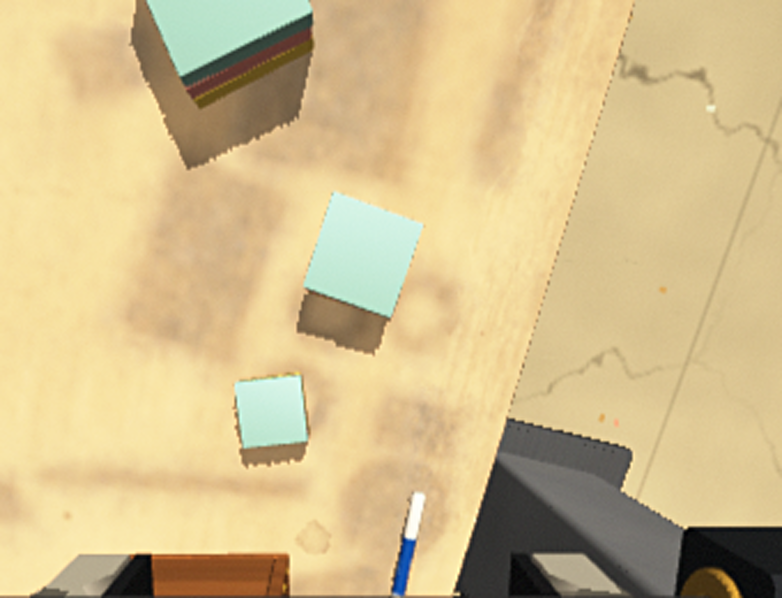

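Candidates in the crop: large (235,45), middle (365,255) and small (272,412). The middle one fits: it's the middle size and its top is at 38.8 mm, against 38 mm in the list. Its measured width of about 52 mm disagrees with the listed 61 mm, but it still fits the jaws. I'll turn and grasp.

Emit:
apply_moves --pt "0.75 0 0 0 -0.113" --pt "0.75 0 0 0 -0.113" --pt "0.75 0 0 0 -0.113" --pt "0.75 0 0 0 -0.113" --pt "0.75 0 0 0 -0.113" --pt "0.75 0 0 0 -0.113" --pt "0.75 0 0 0.01 -0.113" --pt "0.75 0 0 0.02 -0.113" --pt "0.75 0 0 0.02 -0.113" --pt "0.75 0 0 0.02 -0.113" --pt "0.75 0 0 0.02 -0.113" --pt "0.75 0 0 0 0"

```text
t: 23.17
eef_pos: [0.4375, -0.2199, 0.1596]
ee_rot: [-3.14, 0.006, -0.082]
force: [-1.4, 0.7, -1.0]
width: 0.0768
```

```bash
python3 -c "
from h import *
plan(.4455,-.321,.010,-5)"
```

```text
pose [ 0.4375 -0.2199  0.1596] [-179.9    0.4   -4.7] q6 [-0.06  0.09 -0.45 -0.   -1.04  1.55] t 23.17 w 0.0768 F [-1.4  0.7 -1. ]
turn 0.005 then dx,dy,dz 0.0168 0.1 0.1496
```

Emit:
apply_moves --pt "0.75 0.008 0.033 0 0.005" --pt "0.75 0.008 0.033 0 0" --pt "0.75 0 0.034 0 0" --pt "0.75 0 0 0 0" --pt "0.75 0 0 0 0" --pt "0.75 0 0 0 0"

```text
t: 23.67
eef_pos: [0.447, -0.3222, 0.1639]
ee_rot: [3.142, -0.0, -0.096]
force: [-0.1, 0.5, 0.2]
width: 0.0766
```

```bash
python3 -c "
from h import *
plan(.4455,-.321,.010,-5)"
```

```text
pose [ 0.447  -0.3222  0.1639] [180.   -0.   -5.5] q6 [-0.27  0.19 -0.32  0.   -1.06  1.74] t 23.67 w 0.0766 F [-0.1  0.5  0.2]
turn -0.008 then dx,dy,dz -0.0016 -0.0011 0.1539
```

Emit:
apply_moves --pt "0.75 -0.0015 -0.001 0.03 0" --pt "0.75 0 0 0.03 0" --pt "0.75 0 0 0.03 0" --pt "0.75 0 0 0.025 0" --pt "0.75 0 0 0.02 0" --pt "0.75 0 0 0.0125 0" --pt "0.75 0 0 0.006 0" --pt "0.75 0 0 0 0" --pt "0.75 0 0 0 0" --newtons 12

```text
t: 24.42
eef_pos: [0.4462, -0.3209, 0.0107]
ee_rot: [3.141, -0.001, -0.092]
force: [-0.9, -0.1, -0.5]
width: 0.0768
```

Emit:
apply_moves --pt "-1 0 0 0 0" --pt "-1 0 0 0 0" --pt "-1 0 0 0 0" --pt "-1 0 0 0 0" --pt "-1 0 0 0 0" --pt "-1 0 0 0 0" --pt "-1 0 0 0 0" --pt "-1 0 0 0 0"

```text
t: 25.08
eef_pos: [0.4458, -0.3215, 0.0104]
ee_rot: [3.141, -0.001, -0.093]
force: [-0.7, 1.8, 5.8]
width: 0.0517
```

Emit:
apply_moves --pt "-1 0 0 0 0" --pt "-1 0 0 -0.005 0" --pt "-1 0 0 -0.02 0" --pt "-1 0 0 -0.03 0" --pt "-1 0 0 -0.03 0" --pt "-1 0 0 -0.03 0" --pt "-1 0 0 -0.03 0" --pt "-1 0 0 -0.03 -0.1" --pt "-1 0 0 -0.03 -0.1" --pt "-1 0 0 -0.01 -0.1" --pt "-1 0 0 0 -0.035" --pt "-1 0 0 0 0"

```text
t: 26.08
eef_pos: [0.4456, -0.3213, 0.226]
ee_rot: [3.141, -0.002, 0.244]
force: [-0.5, -0.2, -1.5]
width: 0.052
```

```bash
python3 -c "
from h import *
p=fb(0,0);plan(p[0],p[1],.087,13.9)"
```

```text
pose [ 0.4456 -0.3213  0.226 ] [ 1.8e+02 -1.0e-01  1.4e+01] q6 [-0.27  0.14 -0.24 -0.   -1.19  2.08] t 26.08 w 0.052 F [-0.5 -0.2 -1.5]
turn 0.001 then dx,dy,dz 0.1128 -0.2888 0.139
```

Emit:
apply_moves --pt "-1 0.011 -0.028 0 0" --pt "-1 0.0113 -0.029 0 0" --pt "-1 0.0113 -0.029 0 0" --pt "-1 0.0113 -0.029 0 0" --pt "-1 0.0113 -0.029 0 0" --pt "-1 0.0113 -0.029 0 0" --pt "-1 0.0113 -0.029 0 0" --pt "-1 0.0113 -0.029 0 0" --pt "-1 0.0113 -0.029 0 0" --pt "-1 0.0113 -0.029 0 0" --pt "-1 0 0 0 0" --pt "-1 0 0 0 0"

```text
t: 27.08
eef_pos: [0.4852, -0.0125, 0.2242]
ee_rot: [-3.142, 0.002, 0.243]
force: [-0.4, -0.5, -0.3]
width: 0.0519
```

```bash
python3 - <<'E'
from h import *
p=fb(0,0);plan(p[0],p[1],.087,13.9)
f=shot('side');cv2.imwrite('pics/s14.png',cv2.resize(f['color'][90:250,220:400,::-1],None,fx=3.6,fy=3.6))
E
```

```text
pose [ 0.4852 -0.0125  0.2242] [-1.8e+02  1.0e-01  1.4e+01] q6 [ 0.38  0.03 -0.36 -0.   -1.18  1.43] t 27.08 w 0.0519 F [-0.4 -0.5 -0.3]
turn 0.001 then dx,dy,dz 0.0001 0.0015 0.1372
```

View pics/s14.png

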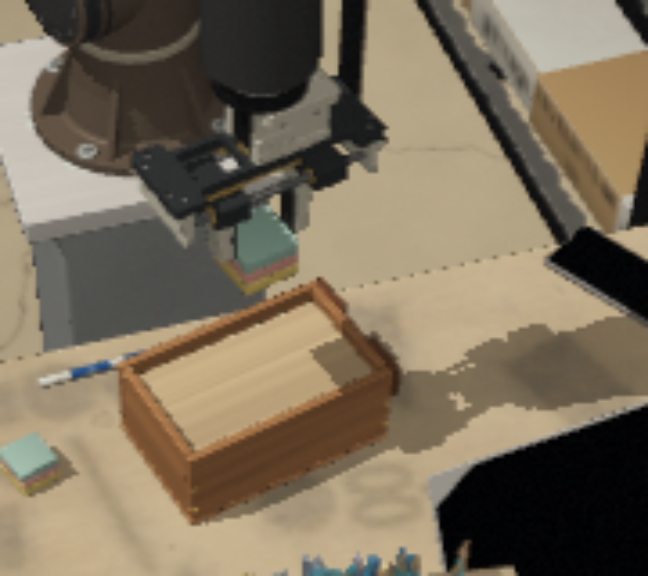

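The block is held over the closed shelf, with the lip still against the box in the side image. I'll lower it.

Emit:
apply_moves --pt "-1 0 0.001 0.02 0" --pt "-1 0 0 0.025 0" --pt "-1 0 0 0.025 0" --pt "-1 0 0 0.025 0" --pt "-1 0 0 0.02 0" --pt "-1 0 0 0.01 0" --pt "-1 0 0 0.005 0" --pt "-1 0 0 0 0" --pt "-1 0 0 0 0" --pt "-1 0 0 0 0"

```text
t: 27.97
eef_pos: [0.4867, -0.0147, 0.096]
ee_rot: [-3.142, -0.002, 0.242]
force: [-0.3, -0.1, -0.9]
width: 0.0521
```

```bash
python3 -c "
from h import *
p=fb(0,0);plan(p[0],p[1],.0854,13.9)"
```

```text
pose [ 0.4867 -0.0147  0.096 ] [-1.80e+02 -1.00e-01  1.39e+01] q6 [ 0.37  0.15 -0.55  0.   -0.87  1.44] t 27.97 w 0.0521 F [-0.3 -0.1 -0.9]
turn -0.001 then dx,dy,dz -0.0008 -0.001 0.0106
```

Emit:
apply_moves --pt "-1 0 0 0.004 0" --pt "-1 0 0 0.003 0" --pt "-1 0 0 0.002 0" --pt "-1 0 0 0.0015 0" --pt "-1 0 0 0 0" --pt "-1 0 0 0 0"

```text
t: 28.47
eef_pos: [0.486, -0.0146, 0.0852]
ee_rot: [3.141, -0.0, 0.243]
force: [-3.2, 1.0, 9.0]
width: 0.052
```

Contact at 9 N at the expected height, so I'll release.

Emit:
apply_moves --pt "-1 0 0 -0.0005 0" --pt "0.3 0 0 0 0" --pt "0.6 0 0 0 0" --pt "0.7 0 0 0 0" --pt "0.7 0 0 0 0" --pt "0.7 0 0 0 0" --pt "0.7 0 0 -0.01 0" --pt "0.7 0 0 -0.03 0" --pt "0.7 0 0 -0.03 0" --pt "0.7 0 0 -0.03 0" --pt "0.7 0 0 -0.04 0" --pt "0.7 0 0 0 0"

```text
t: 29.47
eef_pos: [0.4897, -0.0145, 0.2324]
ee_rot: [3.14, -0.011, 0.243]
force: [1.8, 0.8, 1.0]
width: 0.0745
```

Emit:
apply_moves --pt "0.7 -0.01 0.03 0 0" --pt "0.7 -0.01 0.04 0 0" --pt "0.7 -0.01 0.04 0 0" --pt "0.7 -0.01 0.04 0 0" --pt "0.7 -0.01 0.04 0 0" --pt "0.7 0 0.04 0 0" --pt "0.7 0 0 0 0" --pt "0.7 0 0 0 0"

```text
t: 30.13
eef_pos: [0.4921, -0.252, 0.2238]
ee_rot: [-3.141, 0.001, 0.238]
force: [-0.2, 1.3, 0.1]
width: 0.0744
```

```bash
python3 - <<'E'
from h import *
s=arm.get_state();print(s['t'],s['force'],s['qd'].round(3))
f=shot('side');cv2.imwrite('pics/s15.png',cv2.resize(f['color'][110:260,190:390,::-1],None,fx=3.8,fy=3.8))
g=shot('top','t15.png')
a,b=pickle.load(open('f0.pkl','rb'))
for nm,h in(('side',f),('top',g)):
    B=tobox(world(h));x,y,z=B[...,0],B[...,1],B[...,2]
    m=(z>.105)&(z<.13)&(abs(x)<.055)&(abs(y)<.09);rect(B[m],nm+' block')
    m=(z>.083)&(z<.1)&(abs(x)<.07)&(y<.16)&(y>.1);print(nm,'lip',m.sum(),np.nanpercentile(B[m],[50,90,98],axis=0)[:,1].round(4))
W0=world(a);W1=world(g)
for n in ['tape_dispenser','ink_tin','washi_roll','scissors','phone','gel_pen']:
    for o in outline_of(n,g)[:1]:
        print(n,o['score'],o['extent'],np.nanmedian(W1[o['region']],0).round(3))
E
```

```text
30.1333 [-0.1913846   1.29184164  0.1361576 ] [ 0.051 -0.03  -0.025 -0.008 -0.002 -0.022]
side block 232 [-0.7 -0.9] [62.4 55.8] 1.2 z 0.1132
side lip 103 [0.1051 0.1109 0.1132]
top block 0 [0. 0.] [0. 0.] 0.0 z nan
top lip 108 [0.1065 0.1119 0.113 ]
tape_dispenser 0.94 [404.3, 183.2, 425.7, 214.6] [ 0.586 -0.542  0.024]
scissors 0.58 [208.8, 161.2, 239.0, 186.2] [0.662 0.195 0.006]
phone 0.74 [143.3, 221.1, 179.1, 262.9] [0.399 0.394 0.01 ]
gel_pen 0.39 [295.3, 251.0, 315.9, 256.0] [ 0.37  -0.153  0.01 ]
  return _methods._mean(a, axis=axis, dtype=dtype,
  ret = ret.dtype.type(ret / rcount)
```

View pics/s15.png

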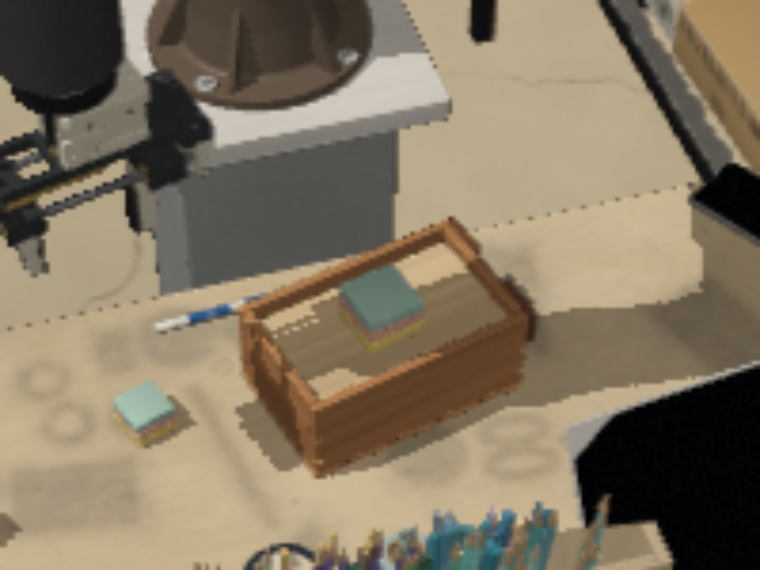

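View pics/t15.png

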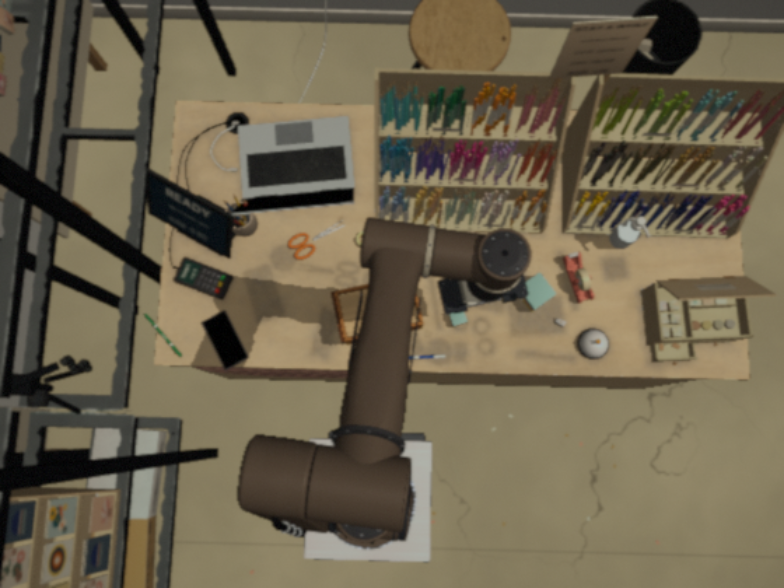

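Emit:
apply_moves --pt "0.7 0 0 0 0" --pt "0.7 0 0 0 0" --pt "0.7 0 0 0 0" --pt "0.7 0 0 0 0"

```text
t: 30.87
eef_pos: [0.4925, -0.2499, 0.2249]
ee_rot: [3.142, -0.0, 0.242]
force: [-0.1, -0.5, -0.7]
width: 0.0745
```

```bash
python3 -c "
from h import *
print(job.job_done())"
```

```text
the job is handed in; nothing more can be done
None
```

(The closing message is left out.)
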